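Lock the lid of a glassware wash basket with its locking rod

TASK

Get the wash basket ready for the washer: swing its wire lid fully shut, then take the steel T-handled locking rod out of the tube rack and push it level through the two ears on the front of the basket and the lid's eye between them, fully home, so that its cross handle is up against the outside of an ear. It may go in from either side. Let go of it, and leave the tubes, the jar and the beaker where they stand.

Things in the scene. Friction and masses are not known exactly. Their poses are not given: they have to be found in the camera images.
- lid (a joint): Angle of the basket's lid in rad: 0 is shut (lid level, on its stop), growing as the front edge lifts; it starts between 0.7 and 1.2 and goes to 1.7 at most. The hinge is stiff: the lid stays where it is left, and 1 to 3 N on its top near the front bar moves it.
- basket: Stainless wire basket, fixed on the bench, 150 mm deep (x) by 220 mm wide (y), rim 100 mm high, full of small jars. Origin at the centre of its underside; -x is its front, y runs along the front, z up. The space before its front and above the shut lid (top at 106 mm) is free, beside the ears.
- fork (a point): Middle of the fork, on the axis of its bores, 132 mm above the bench and 19 mm before the middle of the basket's front wall; axes as the basket's. Two upright steel ears, 8 mm thick (y), 30 mm wide (x), 65 to 150 mm above the bench, outer faces at y = -21 and 21 mm, inner at -13 and 13 mm, each with a level 12 mm bore along y. The lid's eye goes between them.
- lid_eye (a point): Centre of the bore in the lid's eye: an upright steel plate 10 mm thick (y), 30 mm wide (x), 48 mm high at the middle of the lid's front edge, bore 13 mm along y. With the lid shut it is at the fork's middle, in line with both ears. Axes as the lid's: y along the hinge, -x from hinge to front, z out of its top.
- lid_hinge (a point): Middle of the lid's hinge axis, 103 mm above the bench, 78 mm behind the basket's centre. Axes as the lid's: y along the hinge, -x from the hinge to the lid's front edge, z out of the lid's top.
- lid_front (a point): Middle of the lid's front bar, on its top, 151 mm from the hinge. The lid is a flat wire panel 220 mm wide (y), 6 mm thick. The eye and its strap take 130 to 187 mm from the hinge, within 15 mm either side of the middle; the rest of the top is clear.
- rod_center (a point): Half-way along the T-handled locking rod, on its axis, 52.5 mm from the handle's axis. Steel rod 10 mm thick with a tapered nose (8 mm long, to 4 mm) and a straight cross handle 12 mm thick, 64 mm long; 105 mm from handle axis to nose; about 110 g. z points along the rod from nose to handle, x along the handle.
- rod_handle (a point): Middle of the rod's cross handle, on the handle's axis; axes as rod_center's. At the start the rod hangs upright, nose down, in a hole of the rack, its handle lying across the hole on the top plate: this point is then 121 mm above the bench.
- rod_seat (a point): Point on the rod's axis 27 mm from the handle's axis towards the nose; axes as rod_center's. With the rod fully home it lies at the fork's middle. The rod and the bores are wet polished steel and slide easily, with 1 mm of play all round; held by nothing but the bores, the handle end sags a little.
- rack: White plastic tube rack, fixed on the bench, 170 mm long (x), 64 mm wide (y), top plate 115 mm above the bench, with three 19 mm holes at x = -55, 0 and 55 mm. Origin at the centre of its underside. The rod hangs in one hole, two tubes stand in the others; which is where varies.
- tube_a_center (a point): Middle of a stoppered glass tube, 16 mm thick, 130 mm high, standing in the rack; its top is 136 mm above the bench. Leave alone.
- tube_b_center (a point): Middle of another such tube in the rack. Leave alone.
- jar_center (a point): Middle of a lidded plastic jar, 68 mm in diameter, 85 mm high, on the bench. Leave alone.
- beaker_center (a point): Middle of an open beaker, 70 mm in diameter, 90 mm high, on the bench. Leave alone.
There are look-alikes about, which are no part of the job. Of the things like the part that bears rod_center, leave any that is black or turquoise; of the rest the smaller one is meant.

How it is judged:
By the outcome, as a careful person would: the job done as asked, in the order asked, and still so for the second after the job is handed in, with the robot touching nothing.
It also fails if it takes over 72 s, if anything falls off the work surface, if the arm or the gripper's body presses on something with over 40 N, if the wrist force passes 120 N, or if a joint passes its speed limit or range.

ROBOT

A 6-joint arm with a two-finger parallel gripper is mounted at the origin on the work surface. World frame = base frame: x ahead of the robot, y to its left, z up, the work surface at z = 0. Lengths are in m, angles in rad, forces in N, time in s.
With the tool pointing down it reaches from about 0.25 to 0.775 m from the base axis. Payload 4 kg.
Tool frame: the origin (TCP) lies on the front face of the gripper's body, between the roots of the fingers; the fingertips stand 97 mm ahead of it and the grasp point (between the pads) lies 78 mm ahead of it; z points along the fingers, y is the line along which they close (so a half turn about z gives the same grasp; the last joint's range is limited). The gripper opens to 94 mm and grips with 3 to 60 N. Pads are 16 mm wide; open, the fingers measure 119 mm over their backs; the gripper's body (75 mm by 177 mm) begins 78 mm behind the grasp point.
Start: joints at [-1.222, 0.087, 1.371, -0, 1.684, -0.103], TCP at [0.24, -0.495, 0.303] pointing down, gripper open.
Joint ranges: [-3.1, 3.1], [-0.76, 2.03], [0.27, 2.55], [-1.08, 4.22], [0.17, 2.65], [-2.57, 2.57]. Speed limits (rad/s): [2.79, 2.79, 3.14, 3.14, 3.14, 3.14].

INTERFACE

Orientations are given as a 3x3 rotation matrix whose columns are the frame's x, y, z axes.
In Python, from cell import robot gives the robot as it stands.
- The arm moves only by the tool move_arm, never from a script. Its argument "increments" is a list of rows, each a list of 6 numbers: the shift along the tool's x, y, z in m, then the turn, a rotation vector about the tool's x, y, z in degrees. A call has 1 to 20 rows; each row is the pose to reach, as a shift and turn from the pose commanded when the call began, along the tool's axes at that moment; what a row does not reach only later rows make up. A row lasts 1/10 s, in which the tool goes at most 50 mm and 8.59 degrees, less where a joint would pass 70% of its speed; a pose out of reach is approached as far as the arm can. A call with a gripper value outside its range is refused whole. "gripper" is the closure, from 0 (fully open) to 1 (shut), set as the call begins (left out, the last holds). The fingers move at their own pace and stop on an object; "newtons" is the grip in N (left out, the last holds). Time passes only in rows, so rows that repeat a pose let the fingers close. It gives the time, the measured TCP pose, the force, the opening and the grip force at its end, in the units of the state.
- robot.read_state(): the state, without advancing time (a new reading comes with each control period).
- robot.grab_frame(name): name is "scene" or "top"; returns (picture, depth): 480x640x3 uint8, blue, green, red; 480x640 float32, m along the optical axis (not along the pixel's ray), 0 where there is no reading.
- robot.camera_info(name): a dict with "mtx" (3x3 intrinsics, pixels), "dist" ([k1, k2, p1, p2, k3] as OpenCV has them; the pictures are not rectified), "cam_to_world" (4x4, takes a point from camera to world coordinates). Camera axes: x right, y down, z forward; pixel columns grow to the right and rows downward; lengths in m; the calibration is good to about 2 mm. A picture is of the moment at which its call begins. camera_info takes no time and is no camera call.
- robot.sign_off(): hands the job in; it is judged then, once.
The state is a dict: "time": time; "joints": joint angles; "qd": joint speeds; "joint_efforts": joint torques, N m; "tool_pos": TCP position; "ee_rot": TCP orientation; "ft_force": force on the tool from outside, world axes, zero at the start; "wrist_torque": the same for the moment, N m; "grip_width": opening from 0.0 (shut) to 1.0 (fully open); "finger_force": force on a finger pad.
Only numpy, scipy, OpenCV 4.12 (cv2) and the standard library are available. Lean on these libraries where they do the work, as an engineer would, in place of code of your own. Each camera call takes 0.05 s, during which the arm holds its last target. There are 200 camera calls.

## Working session

There is one attempt and no reset: what is moved stays moved. The work goes in short steps, Python scripts to look and compute and a tool call to move; the robot and the scene stay as the last step left them, time stands still between calls to the robot, and variables do not carry over. Pictures are saved under pics/ and viewed, at most 10 in all, crops included, and the job is handed in when it is done.

Besides the shell and the picture viewer there is one more tool, called after "Emit:" in YAML: its name, and indented under it one key for each argument. move_arm: Moves the arm, as the interface text tells. Its arguments: {"type":"object","properties":{"increments":{"type":"array","items":{"type":"array","items":{"type":"number"}}},"gripper":{"type":"number"},"newtons":{"type":"number"}},"required":["increments"]}

```bash
mkdir -p pics
cat > h.py <<'E'
import numpy as np, cv2
from cell import robot
def grab(n):
    p,d=robot.grab_frame(n); np.savez('/tmp/%s.npz'%n,p=p,d=d); return p,d
def load(n):
    z=np.load('/tmp/%s.npz'%n); return z['p'],z['d']
def ray(n,uv):
    c=robot.camera_info(n); uv=np.array(uv,float).reshape(-1,1,2)
    q=cv2.undistortPoints(uv,np.array(c['mtx']),np.array(c['dist'])).reshape(-1,2)
    T=np.array(c['cam_to_world']); d=np.c_[q,np.ones(len(q))]@T[:3,:3].T
    return T[:3,3],d
def onplane(n,uv,z):
    o,d=ray(n,uv); return o+d*((z-o[2])/d[:,2])[:,None]
def bydepth(n,uv,D):
    o,d=ray(n,uv); z=np.array([D[int(v),int(u)] for u,v in np.array(uv).reshape(-1,2)]); return o+d*z[:,None]
def cloud(n,D):
    v,u=np.mgrid[0:480,0:640]; o,d=ray(n,np.c_[u.ravel(),v.ravel()])
    P=(o+d*D.ravel()[:,None]).reshape(480,640,3); P[D==0]=np.nan; return P
E
python3 - <<'E'
from h import *
for n in('scene','top'):
    p,d=grab(n); cv2.imwrite('pics/%s0.png'%n,p); c=robot.camera_info(n); print(n,np.round(c['cam_to_world'],3).tolist(),np.round(c['mtx'],0).tolist())
s=robot.read_state(); print(s)
E
```

```text
scene [[0.729, 0.522, -0.442, 0.972], [0.684, -0.545, 0.485, -0.554], [0.012, -0.656, -0.754, 0.842], [0.0, 0.0, 0.0, 1.0]] [[437.0, 0.0, 320.0], [0.0, 437.0, 238.0], [0.0, 0.0, 1.0]]
top [[0.025, -0.99, 0.141, 0.302], [-1.0, -0.023, 0.016, -0.07], [-0.012, -0.142, -0.99, 1.786], [0.0, 0.0, 0.0, 1.0]] [[624.0, 0.0, 321.0], [0.0, 624.0, 239.0], [0.0, 0.0, 1.0]]
{'time': 0.1, 'joints': array([-1.22208558e+00,  8.79077874e-02,  1.37210096e+00, -2.12286109e-05,
        1.68358378e+00, -1.03142987e-01]), 'qd': array([ 0.00063761, -0.00013996, -0.00305646, -0.00139043, -0.00087776,
        0.00174204]), 'joint_efforts': array([ 2.11689265e-03, -3.41255307e+01, -3.03299439e+01,  7.19328225e-02,
        3.04654066e-02, -9.81086419e-05]), 'tool_pos': array([ 0.24001656, -0.49453607,  0.30160752]), 'ee_rot': array([[ 8.99640342e-01,  4.36631149e-01, -7.03153670e-04],
       [ 4.36631676e-01, -8.99638413e-01,  1.87230125e-03],
       [ 1.84920992e-04, -1.99141690e-03, -9.99998000e-01]]), 'ft_force': array([-0.34728363,  0.12282706, -0.40773211]), 'wrist_torque': array([-0.01487882, -0.07663446, -0.03002552]), 'finger_force': 0.0, 'grip_width': 1.003270572067575}
```

View pics/scene0.png

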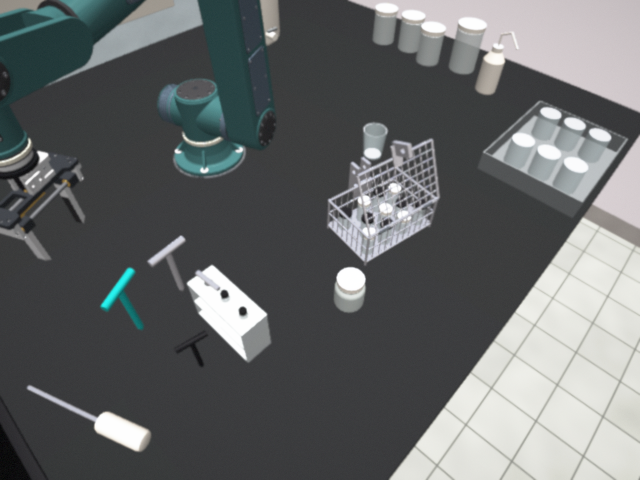

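View pics/top0.png

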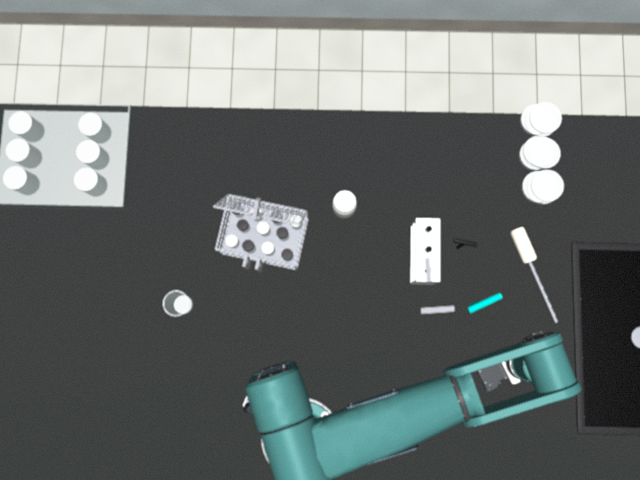

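The scene has a basket with its lid raised around (385,200), the jar at (350,290) and the beaker at (375,140). There are five things like the rod:
- A steel T in the rack's near hole, scene (207,280), top (429,268).
- A larger grey T standing free, scene (167,252).
- A turquoise T at (120,290).
- A black T at (192,342).
- A screwdriver at (90,415).

The steel T in the rack fits: it is steel, in the rack, and the smaller of the two greys. I'll confirm this in an enlarged crop.

Run:
```python
from h import *
p,d=load('scene'); t,dt=load('top')
a=cv2.resize(p[225:365,90:290],(800,560),interpolation=cv2.INTER_CUBIC)[:, :]
b=cv2.resize(t[185:275,205:315],(400,327),interpolation=cv2.INTER_CUBIC)
c=cv2.resize(t[210:320,400:510],(400,400),interpolation=cv2.INTER_CUBIC)
e=cv2.resize(p[130:265,310:450],(400,386),interpolation=cv2.INTER_CUBIC)
I=np.zeros((600,800,3),np.uint8); I[:280,:400]=cv2.resize(a,(400,280)); I[:300,400:]=c[:300]; 
I[286:600,:400]=b[:314]; I[300:600,400:]=e[40:340]
cv2.imwrite('pics/crop1.png',I)
# rack top
P=cloud('top',dt)
v,u=np.mgrid[0:480,0:640]
m=(P[...,2]>.105)&(P[...,2]<.124)&(u>405)&(u<445)&(v>210)&(v<290)
r=cv2.minAreaRect(np.argwhere(m)[:,::-1].astype(np.float32)); print(r)
q=P[m][:,:2].astype(np.float32); print('rack',cv2.minAreaRect(q),np.median(P[m][:,2]))
for nm,z in(('handle',.127),):print(nm,onplane('top',[[429,262],[429,280]],z))
Ps=cloud('scene',d)
for nm,PP,im in(('top',P,t),('scene',Ps,p)):
    x=PP[...,0];y=PP[...,1];z=PP[...,2]
    m=(z>.1)&(z<.3)&(x>.2)&(x<.6)&(y>-.1)&(y<.3); print(nm,m.sum(),[np.round(np.percentile(PP[m][:,k],[0,2,50,98,100]),3) for k in range(3)])
    m=(z>.12)&(z<.135)&(x>.3)&(y<-.2)&(x<.5); print(nm,'hi rack',m.sum(),np.round(PP[m][:, :].mean(0),3))
```

```text
((427.0, 249.5), (63.0, 24.0), 90.0)
rack ((0.5199455618858337, -0.3310033977031708), (0.06497988104820251, 0.17247872054576874), 89.52668762207031) 0.11490861178575495
handle [[ 0.48387016 -0.33326309  0.127     ]
 [ 0.43585792 -0.33329527  0.127     ]]
top 883 [array([0.2  , 0.204, 0.568, 0.599, 0.6  ]), array([0.001, 0.007, 0.109, 0.238, 0.245]), array([0.1  , 0.1  , 0.201, 0.288, 0.298])]
top hi rack 143 [ 0.466 -0.331  0.125]
scene 2748 [array([0.2  , 0.201, 0.22 , 0.598, 0.6  ]), array([-0.002,  0.003,  0.05 ,  0.189,  0.243]), array([0.1  , 0.101, 0.209, 0.294, 0.3  ])]
scene hi rack 231 [ 0.439 -0.358  0.126]
```

View pics/crop1.png

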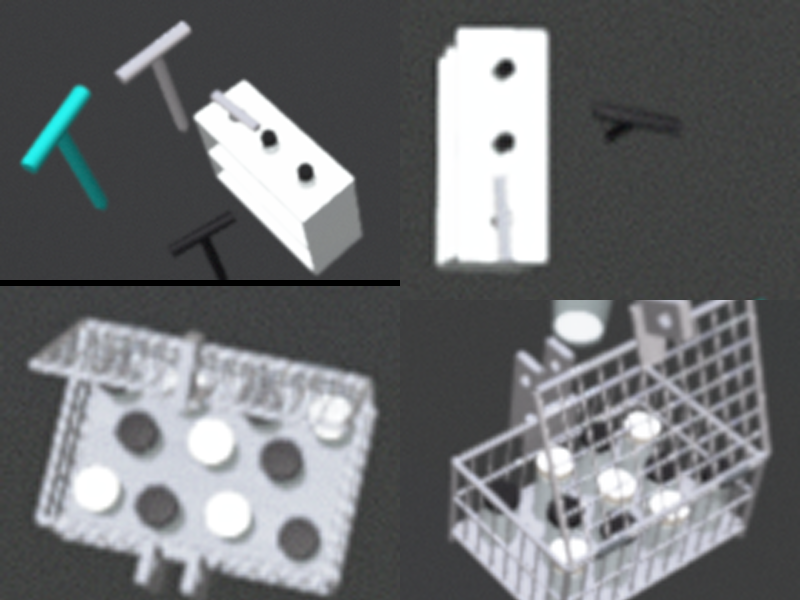

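The crop confirms it: the short steel T lies on the rack over its near hole, and the grey T on the bench is clearly larger. Next I'll measure the basket, the fork and the lid.

Run:
```python
from h import *
p,d=load('scene'); t,dt=load('top')
uvb=lambda x,y:[205+x/3.636,185+(y-286)/3.636]
C=onplane('top',[uvb(38,522),uvb(335,592)],.1); print('front rim corners',C)
f=C[0]-C[1]; print('width',np.linalg.norm(f),'yaw deg',np.degrees(np.arctan2(-f[0],f[1])))
A=onplane('top',[uvb(145,588),uvb(187,597),uvb(150,560),uvb(193,570)],.150);print('ears front/back top',A)
for n,D in(('top',dt),('scene',d)):
    P=cloud(n,D);x,y,z=P[...,0],P[...,1],P[...,2]
    m=(z>.115)&(z<.165)&(x>.44)&(x<.53)&(y>.06)&(y<.18)
    print(n,m.sum()); print(np.round(np.c_[np.argwhere(m)[:,::-1],P[m]*1000],0).astype(int)[:60].tolist())
# lid: points high over basket
P=cloud('top',dt);x,y,z=P[...,0],P[...,1],P[...,2]
m=(z>.14)&(z<.3)&(x>.53)&(x<.7)&(y>-.05)&(y<.25)
q=P[m];c=q.mean(0);w,V=np.linalg.eigh(np.cov((q-c).T));print('top lid',len(q),c,V[:,0],w,q.max(0))
P=cloud('scene',d);x,y,z=P[...,0],P[...,1],P[...,2]
m=(z>.12)&(z<.3)&(x>.53)&(x<.7)&(y>-.05)&(y<.25)
q=P[m];c=q.mean(0);w,V=np.linalg.eigh(np.cov((q-c).T));print('scene lid',len(q),c,V[:,0],w,q.max(0))
print('jar,beaker',onplane('top',[[345,202]],.085),onplane('top',[[178,303]],.09))
I=cv2.resize(p[135:225,325:415],(600,600),interpolation=cv2.INTER_CUBIC);cv2.imwrite('pics/ear.png',I)
```

```text
front rim corners [[0.50612196 0.24343292 0.1       ]
 [0.45882477 0.01901945 0.1       ]]
width 0.22934346957629506 yaw deg -11.901429859104498
ears front/back top [[0.45378236 0.15412576 0.15      ]
 [0.44798107 0.12341218 0.15      ]
 [0.47424086 0.15135666 0.15      ]
 [0.46770261 0.11983785 0.15      ]]
top 117
[[244, 255, 489, 158, 147], [245, 255, 489, 156, 147], [246, 255, 488, 152, 155], [247, 255, 488, 149, 154], [244, 256, 485, 157, 154], [245, 256, 486, 155, 150], [246, 256, 486, 152, 151], [247, 256, 486, 151, 145], [248, 256, 489, 151, 124], [244, 257, 483, 158, 147], [245, 257, 483, 156, 146], [246, 257, 483, 152, 150], [247, 257, 484, 151, 141], [248, 257, 486, 150, 126], [257, 257, 484, 124, 148], [244, 258, 481, 158, 148], [245, 258, 480, 155, 153], [246, 258, 480, 152, 153], [247, 258, 482, 152, 136], [248, 258, 484, 151, 118], [257, 258, 482, 124, 146], [258, 258, 482, 121, 145], [259, 258, 481, 118, 153], [260, 258, 482, 116, 146], [243, 259, 477, 160, 152], [244, 259, 478, 158, 148], [245, 259, 478, 155, 148], [246, 259, 478, 152, 152], [247, 259, 480, 152, 131]
[... 2194 characters left out ...]
141], [364, 163, 474, 153, 144], [365, 163, 477, 153, 146], [366, 163, 481, 151, 149], [367, 163, 484, 152, 150], [368, 163, 488, 150, 153], [369, 163, 488, 154, 151], [370, 163, 490, 156, 151], [350, 164, 454, 122, 147], [351, 164, 457, 122, 149], [352, 164, 459, 124, 149]]
top lid 808 [0.59665751 0.1158358  0.21656957] [ 0.94127898 -0.1778397   0.28699639] [8.69458994e-05 1.97288143e-03 3.91299425e-03] [0.64493934 0.23008691 0.29903306]
scene lid 1852 [0.60216112 0.10922102 0.2022976 ] [ 0.93978901 -0.18205223  0.28922931] [8.73239019e-05 2.38821486e-03 4.25886102e-03] [0.65504526 0.22803342 0.29361928]
jar,beaker [[ 0.65024595 -0.10731945  0.085     ]] [[0.35994207 0.33996367 0.09      ]]
```

View pics/ear.png

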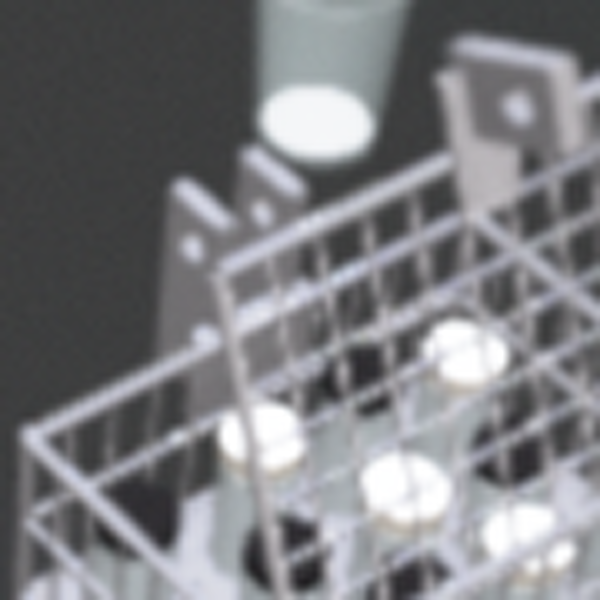

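The crop shows both ears with bores at about (191,248) and (263,212), and the lid's eye with its bore at (517,107). I'll cast rays through the bores and check against the ear-top depth.

Run:
```python
from h import *
p,d=load('scene'); t,dt=load('top')
px=lambda x,y:[325+(x+.5)/6.667-.5,135+(y+.5)/6.667-.5]
B=onplane('scene',[px(191,248),px(263,212)],.132);print('bores',B,np.linalg.norm(B[1]-B[0]),'mid',B[0]+21/34*(B[1]-B[0]))
yaw=np.radians(-11.2);R=np.array([[np.cos(yaw),-np.sin(yaw)],[np.sin(yaw),np.cos(yaw)]])
for n,D in(('top',dt),('scene',d)):
    P=cloud(n,D);x,y,z=P[...,0],P[...,1],P[...,2]
    m=(z>.142)&(z<.16)&(x>.44)&(x<.51)&(y>.09)&(y<.18)
    q=P[m]; L=q[:,1]>.138-.0*(q[:,0])
    a=q[L].mean(0);b=q[~L].mean(0);print(n,len(q),a,b,'mid',(a+b)/2,'yaw',np.degrees(np.arctan2(-(a-b)[0],(a-b)[1])))
    for s in(q[L],q[~L]):
        k=s[:,:2]@R; print(np.round(np.percentile(k,[3,97],axis=0),4).tolist(), cv2.fitLine(s[:,:2].astype(np.float32),2,0,.01,.01).ravel().round(3))
    m=(z>.093)&(z<.108)&(x>.42)&(x<.75)&(y>-.03)&(y<.27);k=P[m];r=cv2.minAreaRect(k[:,:2].astype(np.float32));print('rim',r)
```

```text
bores [[0.46802685 0.11938655 0.132     ]
 [0.47415468 0.15437308 0.132     ]] 0.03551911541193531 mid [0.47181169 0.14099588 0.132     ]
top 80 [0.47477949 0.15587552 0.14984242] [0.46892698 0.12265234 0.14956737] mid [0.47185324 0.13926393 0.1497049 ] yaw -9.9905732016796
[[0.4214, 0.2407], [0.4492, 0.2494]] [ 0.987 -0.161  0.475  0.156]
[[0.4218, 0.2071], [0.45, 0.2159]] [ 0.98  -0.198  0.469  0.123]
rim ((0.5515699982643127, 0.12456871569156647), (0.22682607173919678, 0.19211989641189575), 78.91775512695312)
scene 109 [0.47691566 0.15528385 0.14884998] [0.46974099 0.12184413 0.14859406] mid [0.47332832 0.13856399 0.14872202] yaw -12.109533734331063
[[0.4212, 0.2418], [0.4506, 0.2509]] [ 0.981 -0.193  0.477  0.155]
[[0.4214, 0.2073], [0.4507, 0.2166]] [ 0.986 -0.168  0.47   0.122]
rim ((0.5515711903572083, 0.12478166073560715), (0.22916942834854126, 0.19315890967845917), 79.53662109375)
```

```bash
cat >> h.py <<'E'
from scipy.spatial.transform import Rotation as Ro
YAW=np.radians(-10.8); bx=np.array([np.cos(YAW),np.sin(YAW),0]); by=np.array([-np.sin(YAW),np.cos(YAW),0]); bz=np.array([0,0,1.])
FORK=np.array([.472,.139,.132]); HINGE=FORK+.172*bx; HINGE[2]=.103
def down(deg):
    a=np.radians(deg); x=np.array([np.cos(a),np.sin(a),0]); z=np.array([0,0,-1.]); return np.c_[x,np.cross(z,x),z]
def inc(p,R,s=None):
    s=s or robot.read_state(); R0=np.array(s['ee_rot'])
    return np.r_[R0.T@(np.array(p)-s['tool_pos']),np.degrees(Ro.from_matrix(R0.T@R).as_rotvec())].round([4,4,4,1,1,1]).tolist()
def log():
    import json; s=robot.read_state(); open('log.txt','a').write(json.dumps([np.array(s[k]).tolist() for k in('joints','tool_pos','ee_rot')])+'\n'); return s
def tip(th,r=.140,l=-.055,off=.008,h=.003):
    return HINGE+l*by+r*(-np.cos(th)*bx+np.sin(th)*bz)+(h+off*np.sin(th))*(np.sin(th)*bx+np.cos(th)*bz)+.097*bz
E
python3 - <<'E'
from h import *
log(); R=down(-10.8)
a=tip(1.45,off=.03)
print('up',inc([.24,-.495,.45],down(26)),'\nover',inc([a[0],a[1],.45],R),a,'\n',inc(a,R))
E
```

```text
Traceback (most recent call last):
  File "h.py", line 26, in inc
    return np.r_[R0.T@(np.array(p)-s['tool_pos']),np.degrees(Ro.from_matrix(R0.T@R).as_rotvec())].round([4,4,4,1,1,1]).tolist()
           ~~~~~~~~~~~~~~~~~~~~~~~~~~~~~~~~~~~~~~~~~~~~~~~~~~~~~~~~~~~~~~~~~~~~~~~~~~~~~~~~~~~~~~~~~~~~^^^^^^^^^^^^^^^
TypeError: 'list' object cannot be interpreted as an integer
```

```bash
sed -i 's/\.round(\[4,4,4,1,1,1\])/.round(4)/' h.py
python3 - <<'E'
from h import *
R=down(-10.8)
a=tip(1.45,off=.03)
print('over',inc([a[0],a[1],.45],R),a,'\n',inc(a,R))
E
```

```text
over [0.603, -0.3127, -0.1477, -0.1136, 0.0263, 36.6892] [0.64604196 0.04980795 0.34293007] 
 [0.603, -0.3125, -0.0406, -0.1136, 0.0263, 36.6892]
```

Emit:
move_arm:
  increments:
    - [0.0, 0, -0.05, 0, 0, 0]
    - [0.03, -0.015, -0.1, 0, 0, 4]
    - [0.07, -0.035, -0.148, 0, 0, 8]
    - [0.11, -0.057, -0.148, 0, 0, 12]
    - [0.15, -0.078, -0.148, 0, 0, 16]
    - [0.19, -0.098, -0.148, 0, 0, 20]
    - [0.23, -0.119, -0.148, 0, 0, 24]
    - [0.27, -0.14, -0.148, 0, 0, 28]
    - [0.31, -0.161, -0.148, 0, 0, 32]
    - [0.35, -0.181, -0.148, 0, 0, 36.7]
    - [0.39, -0.202, -0.148, 0, 0, 36.7]
    - [0.43, -0.223, -0.148, 0, 0, 36.7]
    - [0.47, -0.244, -0.148, 0, 0, 36.7]
    - [0.51, -0.264, -0.148, 0, 0, 36.7]
    - [0.55, -0.285, -0.148, 0, 0, 36.7]
    - [0.603, -0.313, -0.148, 0, 0, 36.7]
    - [0.603, -0.313, -0.148, 0, 0, 36.7]
    - [0.603, -0.313, -0.148, 0, 0, 36.7]
  gripper: 1.0
  newtons: 10

```text
time: 1.9
tool_pos: [0.6468, 0.0516, 0.4484]
ee_rot: [[0.983, -0.185, -0.004], [-0.185, -0.983, -0.0], [-0.004, 0.001, -1.0]]
ft_force: [-0.6, -0.4, 0.2]
grip_width: 0.004
finger_force: 0.0
```

Run:
```python
from h import *
s=log(); print(s['joints'],s['tool_pos'],s['ft_force'],s['grip_width'])
R=down(-10.8)
for th in(1.45,1.2,1.05,.9,.75,.6,.45,.3,.15,.06,0.0): print(th,np.round(inc(tip(th,off=.03 if th>1.4 else .008),R),3))
p,d=grab('scene');P=cloud('scene',d);x,y,z=P[...,0],P[...,1],P[...,2]
q=(P-HINGE);lx,ly,lz=q@bx,q@by,q[...,2]
m=(lx>-.15)&(lx<.01)&(ly>.03)&(ly<.12)&(lz>.03)&(lz<.17);print(m.sum(),'lid ang',np.degrees(np.arctan2(lz[m],-lx[m])).mean(),np.median(np.arctan2(lz[m],-lx[m])))
```

```text
[-7.65848236e-03  3.49297411e-01  7.70270316e-01 -3.00299647e-04
  2.02565349e+00  1.74902548e+00] [0.64684755 0.05157932 0.44838049] [-0.58210856 -0.43219245  0.24753565] 0.004011403638358598
1.45 [-0.     0.002  0.106  0.052  0.202  0.142]
1.2 [-0.057  0.002  0.114  0.052  0.202  0.142]
1.05 [-0.077  0.002  0.122  0.052  0.202  0.142]
0.9 [-0.095  0.002  0.133  0.052  0.202  0.142]
0.75 [-0.112  0.002  0.147  0.052  0.202  0.142]
0.6 [-0.127  0.001  0.164  0.052  0.202  0.142]
0.45 [-0.139  0.001  0.182  0.052  0.202  0.142]
0.3 [-0.148  0.001  0.202  0.052  0.202  0.142]
0.15 [-0.153  0.001  0.224  0.052  0.202  0.142]
0.06 [-0.155  0.001  0.237  0.052  0.202  0.142]
0.0 [-0.155  0.001  0.246  0.052  0.202  0.142]
494 lid ang 66.63550090275453 1.1628741541216254
```

Emit:
move_arm:
  increments:
    - [0, 0.002, 0.04, 0, 0, 0]
    - [0, 0.002, 0.08, 0, 0, 0]
    - [0, 0.002, 0.106, 0, 0, 0]
    - [-0.015, 0.002, 0.108, 0, 0, 0]
    - [-0.03, 0.002, 0.11, 0, 0, 0]
    - [-0.045, 0.002, 0.112, 0, 0, 0]
    - [-0.057, 0.002, 0.114, 0, 0, 0]
    - [-0.067, 0.002, 0.118, 0, 0, 0]
    - [-0.077, 0.002, 0.122, 0, 0, 0]
    - [-0.086, 0.002, 0.127, 0, 0, 0]
    - [-0.095, 0.002, 0.133, 0, 0, 0]
    - [-0.104, 0.002, 0.14, 0, 0, 0]
    - [-0.112, 0.002, 0.147, 0, 0, 0]
    - [-0.12, 0.002, 0.155, 0, 0, 0]
    - [-0.127, 0.002, 0.164, 0, 0, 0]
    - [-0.133, 0.002, 0.173, 0, 0, 0]
    - [-0.139, 0.002, 0.182, 0, 0, 0]
    - [-0.144, 0.002, 0.192, 0, 0, 0]
    - [-0.148, 0.002, 0.202, 0, 0, 0]
    - [-0.148, 0.002, 0.202, 0, 0, 0]

```text
time: 3.95
tool_pos: [0.4988, 0.0759, 0.2464]
ee_rot: [[0.982, -0.188, -0.004], [-0.188, -0.982, 0.0], [-0.004, 0.001, -1.0]]
ft_force: [-0.9, -0.5, 0.0]
grip_width: 0.004
finger_force: 0.0
```

Emit:
move_arm:
  increments:
    - [-0.002, 0, 0.007, 0, 0, 0]
    - [-0.004, 0, 0.015, 0, 0, 0]
    - [-0.005, 0, 0.022, 0, 0, 0]
    - [-0.006, 0, 0.029, 0, 0, 0]
    - [-0.007, 0, 0.036, 0, 0, 0]
    - [-0.007, 0, 0.039, 0, 0, 0]
    - [-0.007, 0, 0.039, 0, 0, 0]

```text
time: 4.65
tool_pos: [0.493, 0.0771, 0.2087]
ee_rot: [[0.982, -0.188, -0.002], [-0.188, -0.982, -0.0], [-0.002, 0.001, -1.0]]
ft_force: [0.6, -0.4, 0.2]
grip_width: 0.003
finger_force: 0.0
```

Run:
```python
from h import *
s=log(); print(s['tool_pos'],s['ft_force'],inc(tip(0),down(-10.8)))
p,d=grab('scene');P=cloud('scene',d)
q=(P-HINGE);lx,ly,lz=q@bx,q@by,q[...,2]
m=(lx>-.16)&(lx<-.02)&(ly>.02)&(ly<.11)&(lz>-.02)&(lz<.15);a=np.arctan2(lz[m],-lx[m]);print(m.sum(),'lid',np.percentile(a,[5,25,50,75,95]))
m=(lx>-.155)&(lx<-.145)&(ly>.02)&(ly<.11)&(lz>-.02)&(lz<.15);print('front bar z',np.percentile(P[m][:,2],[10,50,90]))
cv2.imwrite('pics/lid1.png',cv2.resize(p[120:280,300:460],(600,600)))
```

```text
[0.49301781 0.07708973 0.2087301 ] [ 0.60259279 -0.39190018  0.21468977] [-0.0002, -0.0019, 0.0057, 0.0324, 0.086, -0.0136]
662 lid [-0.04170958  0.03228563  0.05376891  0.08919578  0.89340908]
front bar z [0.09746688 0.10819043 0.11233585]
```

View pics/lid1.png

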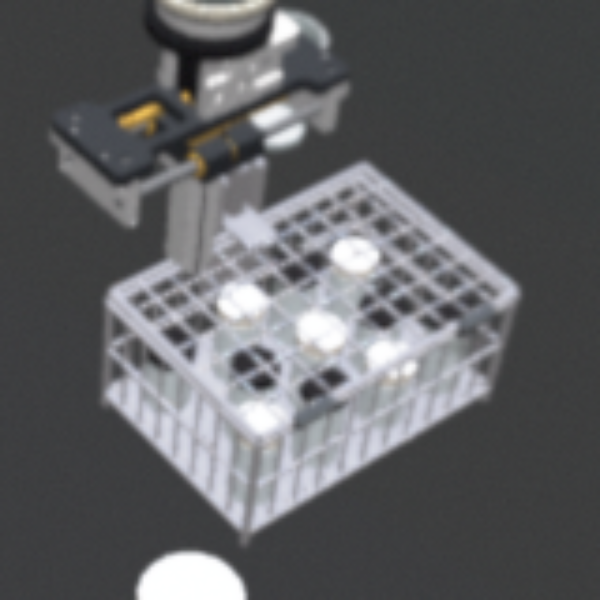

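The lid is nearly level, with the fingertips on its front bar around (195,265). I'll press it gently onto its stop.

Emit:
move_arm:
  increments:
    - [0, 0, 0.002, 0, 0, 0]
    - [0, 0, 0.004, 0, 0, 0]
    - [0, 0, 0.006, 0, 0, 0]
    - [0, 0, 0.007, 0, 0, 0]
    - [0, 0, 0.007, 0, 0, 0]

```text
time: 5.2
tool_pos: [0.4934, 0.0771, 0.2034]
ee_rot: [[0.982, -0.188, 0.001], [-0.188, -0.982, -0.0], [0.001, 0.0, -1.0]]
ft_force: [-0.9, 0.4, 4.8]
grip_width: 0.005
finger_force: 2.2
```

Emit:
move_arm:
  increments:
    - [0, 0, 0.001, 0, 0, 0]
    - [0, 0, 0.002, 0, 0, 0]
    - [0, 0, 0.002, 0, 0, 0]

```text
time: 5.5
tool_pos: [0.4934, 0.0771, 0.2033]
ee_rot: [[0.982, -0.188, 0.001], [-0.188, -0.982, -0.0], [0.001, -0.0, -1.0]]
ft_force: [-4.1, -0.3, 12.2]
grip_width: 0.002
finger_force: 6.0
```

The reading stopped at 0.2033 while the force rose to 12 N, so the lid is shut on its stop. Now I'll lift off, moving toward the rack, and tilt the tool a little so I can fit the arm's kinematics.

Emit:
move_arm:
  increments:
    - [0, 0, -0.04, 0, 0, 0]
    - [0, 0, -0.09, 0, 0, 0]
    - [0, 0.04, -0.13, 0, 0, 0]
    - [0, 0.08, -0.17, 8, 0, 0]
    - [0, 0.12, -0.2, 16, 0, 0]
    - [0, 0.16, -0.2, 24, 0, 0]
    - [0, 0.2, -0.2, 32, 0, 0]
    - [0, 0.22, -0.2, 40, 0, 0]
    - [0, 0.22, -0.2, 48, 0, 0]
    - [0, 0.22, -0.2, 48, 0, 0]
  gripper: 0.0

```text
time: 6.5
tool_pos: [0.4518, -0.1416, 0.3971]
ee_rot: [[0.981, -0.134, 0.14], [-0.193, -0.653, 0.733], [-0.007, -0.746, -0.666]]
ft_force: [-0.2, -0.1, 0.4]
grip_width: 0.817
finger_force: 0.0
```

```bash
python3 - <<'E'
from h import *
log()
E
cat > kin.py <<'E'
from h import *
import json
from scipy.optimize import least_squares
def fk(q,a):
    d1,dy,L2,L3,e3,dt=a; rz=lambda t:Ro.from_euler('z',t); ry=lambda t:Ro.from_euler('y',t)
    R=rz(q[0]); p=np.array([0,0,d1])+R.apply([0,dy,0])
    R=R*ry(q[1]); p=p+R.apply([0,0,L2]); R=R*ry(q[2]); p=p+R.apply([e3,0,L3])
    R=R*rz(S4*q[3])*ry(q[4]); R=R*rz(q[5])*RT; p=p+R.apply([0,0,dt]); return p,R
S4=1; RT=Ro.from_euler('z',np.pi/2)
D=[json.loads(l) for l in open('log.txt')]
def fit():
    global S4,RT
    best=None
    for s in(1,-1):
        S4=s
        res=[ (Ro.from_euler('z',D[0][0][5])) ]
        RT=Ro.identity(); RT=fk(D[0][0],[0]*6)[1].inv()*Ro.from_matrix(D[0][2])
        r=least_squares(lambda a:np.concatenate([fk(j,a)[0]-p for j,p,_ in D]),[.3,.05,.4,.4,0,.25])
        re=[np.degrees((fk(j,r.x)[1].inv()*Ro.from_matrix(o)).magnitude()) for j,_,o in D]
        if best is None or max(re)<best[3]: best=(s,RT,r,max(re))
    S4,RT=best[:2]; return best[2],best[3]
LO=np.array([-3.1,-.76,.27,-1.08,.17,-2.57]);HI=np.array([3.1,2.03,2.55,4.22,2.65,2.57])
def ik(p,R,a,q0):
    R=Ro.from_matrix(R)
    f=lambda q:(lambda P,Q:np.r_[(P-p)*5,(R.inv()*Q).as_rotvec()])(*fk(q,a))
    return least_squares(f,np.clip(q0,LO+.01,HI-.01),bounds=(LO,HI))
E
python3 - <<'E'
import kin; from kin import *
r,e=fit(); print(kin.S4,np.round(r.x,4),'pos err',abs(r.fun).max(),'rot err',e); print([np.round(d[0],2).tolist() for d in D])
# sideways final: tool z = +by (from -y side) or -by
rng=np.random.default_rng(0)
for sg in(1,-1):
  for ty in(1,-1,'h','-h'):
    z=sg*by; y=bz*ty if ty in(1,-1) else bx*(1 if ty=='h' else -1); R=np.c_[np.cross(y,z),y,z]
    for dist in(.120,.21):
      p=FORK-z*dist   # TCP
      sols=[]
      for k in range(25):
        s=ik(p,R,r.x,rng.uniform(LO,HI))
        if s.cost<1e-6 : sols.append(tuple(np.round(s.x,2)))
      print(sg,ty,dist,sorted(set(sols))[:4])
E
```

```text
1 [0.1526 0.0566 0.449  0.4998 0.1007 0.2534] pos err 7.287003778166934e-10 rot err 5.0774625035426255e-14
[[-1.22, 0.09, 1.37, -0.0, 1.68, -0.1], [-0.01, 0.35, 0.77, -0.0, 2.03, 1.75], [0.04, 0.01, 1.64, -0.0, 1.49, 1.8], [-0.77, 0.04, 1.4, 0.8, 2.09, 1.27]]
1 1 0.12 [(np.float64(-0.64), np.float64(0.42), np.float64(1.95), np.float64(1.24), np.float64(1.88), np.float64(-2.43))]
1 1 0.21 [(np.float64(-0.8), np.float64(0.48), np.float64(1.86), np.float64(1.12), np.float64(2.0), np.float64(-2.44))]
1 -1 0.12 [(np.float64(-0.64), np.float64(0.42), np.float64(1.95), np.float64(1.24), np.float64(1.88), np.float64(0.71))]
1 -1 0.21 [(np.float64(-0.8), np.float64(0.48), np.float64(1.86), np.float64(1.12), np.float64(2.0), np.float64(0.7))]
1 h 0.12 [(np.float64(-0.64), np.float64(0.42), np.float64(1.95), np.float64(1.24), np.float64(1.88), np.float64(-0.86))]
1 h 0.21 [(np.float64(-0.8), np.float64(0.48), np.float64(1.86), np.float64(1.12), np.float64(2.0), np.float64(-0.87))]
1 -h 0.12 [(np.float64(-0.64), np.float64(0.42), np.float64(1.95), np.float64(1.24), np.float64(1.88), np.float64(2.28))]
1 -h 0.21 [(np.float64(-0.8), np.float64(0.48), np.float64(1.86), np.float64(1.12), np.float64(2.0), np.float64(2.27))]
-1 1 0.12 []
-1 1 0.21 []
-1 -1 0.12 []
-1 -1 0.21 []
-1 h 0.12 []
-1 h 0.21 []
-1 -h 0.12 []
-1 -h 0.21 []
```

The kinematic fit is exact. Only insertion from the −y side is reachable. To keep the wrist high I'll grip the handle with the tool tilted 30° from vertical, so at insertion the tool slants down 30° with the rod level. I'll check both poses with IK.

```bash
cat >> kin.py <<'E'
A=fit()[0].x
def Rgrasp(a,hy=0.,s=-1):
    a=np.radians(a);h=np.radians(hy);ex=np.array([np.cos(h),np.sin(h),0]);ey=np.array([-np.sin(h),np.cos(h),0])
    z=np.sin(a)*ex-np.cos(a)*bz; y=s*ey; return np.c_[np.cross(y,z),y,z]
def Rins(a,s=-1):
    a=np.radians(a); z=np.cos(a)*by-np.sin(a)*bz; y=s*bx; return np.c_[np.cross(y,z),y,z]
def sols(p,R,n=25):
    rng=np.random.default_rng(0); o=set()
    for k in range(n):
        s=ik(p,R,A,rng.uniform(LO,HI))
        if s.cost<1e-6:o.add(tuple(float(x) for x in np.round(s.x,2)))
    return sorted(o)
E
python3 - <<'E'
from kin import *
s=robot.read_state()
p,d=grab('top'); P=cloud('top',d);x,y,z=P[...,0],P[...,1],P[...,2]
m=(z>.120)&(z<.135)&(x>.41)&(x<.5)&(abs(y+.333)<.02);q=P[m];l=cv2.fitLine(q[:,:2].astype(np.float32),2,0,.01,.01).ravel();print('handle',len(q),l,q.min(0),q.max(0))
m=(z>.123)&(x>.495)&(x<.62)&(abs(y+.333)<.04)&(z<.15);k=P[m];print('tubes',[k[(abs(k[:,0]-c)<.02)].mean(0).round(3) for c in(.52,.575)])
ps,ds=grab('scene');Q=cloud('scene',ds)
for n,PP,uv in(('T grey',Q,(167,252)),('T turq',Q,(120,290))):
    w=PP[uv[1]-12:uv[1]+12,uv[0]-20:uv[0]+20].reshape(-1,3);w=w[w[:,2]>.05];print(n,len(w),np.nanmean(w,0).round(3),np.nanmax(w,0).round(3))
H=np.array([.464,-.332,.121])
for a in(20,30,40):
  for sg in(-1,1):
    Rg=Rgrasp(a,0,sg);Ri=Rins(a,sg)
    print(a,sg,'grasp',sols(H-.092*Rg[:,2],Rg,12),'ins far',sols(FORK-.14*by-.092*Ri[:,2],Ri,12),'home',sols(FORK-.027*by-.092*Ri[:,2],Ri,12))
E
```

```text
Traceback (most recent call last):
cv2.error: OpenCV(4.12.0) /io/opencv/modules/imgproc/src/linefit.cpp:50: error: (-215:Assertion failed) count > 0 in function 'fitLine2D_wods'
```

Run:
```python
from kin import *
ps,ds=grab('scene');Q=cloud('scene',ds);x,y,z=Q[...,0],Q[...,1],Q[...,2]
m=(z>.1195)&(z<.135)&(x>.41)&(x<.505)&(abs(y+.333)<.03);q=Q[m]
if len(q):print('handle',len(q),cv2.fitLine(q[:,:2].astype(np.float32),2,0,.01,.01).ravel(),q.min(0),q.max(0))
for n,uv in(('T grey',(167,252)),('T turq',(120,290))):
    w=Q[uv[1]-12:uv[1]+12,uv[0]-20:uv[0]+20].reshape(-1,3);w=w[w[:,2]>.05];print(n,len(w),np.nanmean(w,0).round(3) if len(w) else '',w.max(0).round(3) if len(w) else '')
H=np.array([.464,-.332,.121])
for a in(20,30,40):
  for sg in(-1,1):
    Rg=Rgrasp(a,0,sg);Ri=Rins(a,sg)
    print(a,sg,'grasp',sols(H-.092*Rg[:,2],Rg,12),'ins far',sols(FORK-.14*by-.092*Ri[:,2],Ri,12),'home',sols(FORK-.027*by-.092*Ri[:,2],Ri,12))
```

```text
handle 162 [ 0.9975171   0.07042481  0.46747154 -0.3308967 ] [ 0.43309916 -0.33735227  0.11951752] [ 0.49782427 -0.32315143  0.12999292]
T grey 0  
T turq 0  
20 -1 grasp [(-0.88, -0.02, 1.7, 0.28, 1.24, 0.63)] ins far [(-0.8, 0.25, 1.84, 0.93, 1.87, 2.41)] home [(-0.59, 0.17, 1.94, 1.06, 1.71, 2.49)]
20 1 grasp [(-0.88, -0.02, 1.7, 0.28, 1.24, -2.52)] ins far [(-0.8, 0.25, 1.84, 0.93, 1.87, -0.74)] home [(-0.59, 0.17, 1.94, 1.06, 1.71, -0.65)]
30 -1 grasp [(-0.98, -0.09, 1.82, 0.47, 1.14, 0.45)] ins far [(-0.76, 0.15, 1.83, 0.85, 1.8, 2.49)] home []
30 1 grasp [] ins far [(-0.76, 0.15, 1.83, 0.85, 1.8, -0.66)] home [(-0.54, 0.07, 1.92, 0.95, 1.64, -0.54)]
40 -1 grasp [(-1.08, -0.13, 1.93, 0.7, 1.08, 0.23)] ins far [] home []
40 1 grasp [] ins far [(-0.7, 0.05, 1.83, 0.74, 1.73, -0.57)] home [(-0.47, -0.01, 1.89, 0.83, 1.58, -0.41)]
```

Run:
```python
from kin import *
R=Rgrasp(20,4); T=np.array([.4665,-.331,.1195])
for b in(.15,.03,0): print(inc(T-(.097+b)*R[:,2],R), T-(.097+b)*R[:,2])
```

```text
[-0.0313, 0.1748, -0.1213, -44.547, 12.5831, -22.1192] [ 0.38222681 -0.33689296  0.35160408]
[0.0085, 0.2514, -0.0379, -44.547, 12.5831, -22.1192] [ 0.42316925 -0.33402998  0.23884096]
[0.0184, 0.2705, -0.0171, -44.547, 12.5831, -22.1192] [ 0.43340486 -0.33331424  0.21065018]
```

Emit:
move_arm:
  increments:
    - [-0.005, 0.029, -0.02, -7.4, 2.1, -3.7]
    - [-0.01, 0.058, -0.04, -14.8, 4.2, -7.4]
    - [-0.016, 0.087, -0.06, -22.3, 6.3, -11.1]
    - [-0.021, 0.117, -0.081, -29.7, 8.4, -14.7]
    - [-0.026, 0.146, -0.101, -37.1, 10.5, -18.4]
    - [-0.031, 0.175, -0.121, -44.5, 12.6, -22.1]
    - [-0.018, 0.2, -0.094, -44.5, 12.6, -22.1]
    - [-0.005, 0.226, -0.066, -44.5, 12.6, -22.1]
    - [0.0085, 0.2514, -0.0379, -44.5, 12.6, -22.1]
    - [0.0085, 0.2514, -0.0379, -44.5, 12.6, -22.1]
    - [0.0085, 0.2514, -0.0379, -44.5, 12.6, -22.1]
    - [0.0085, 0.2514, -0.0379, -44.5, 12.6, -22.1]

```text
time: 7.8
tool_pos: [0.4245, -0.3339, 0.243]
ee_rot: [[0.935, 0.072, 0.346], [0.069, -0.997, 0.022], [0.347, 0.003, -0.938]]
ft_force: [0.1, -0.2, 0.6]
grip_width: 1.002
finger_force: 0.0
```

Run:
```python
from kin import *
s=robot.read_state();R=Rgrasp(20,4); T=np.array([.4665,-.331,.1195])
print(inc(T-.097*R[:,2],R),s['joints'],s['grip_width'],s['tool_pos'])
p,d=grab('scene');cv2.imwrite('pics/g1.png',cv2.resize(p[180:380,120:320],(600,600),interpolation=cv2.INTER_CUBIC))
```

```text
[-0.0029, -0.0, 0.0334, 0.1381, -0.292, 0.1861] [-0.90786603 -0.0459433   1.65640586  0.29874705  1.33575882  0.54889055] 1.0015377141404052 [ 0.42453407 -0.33387039  0.24298029]
```

View pics/g1.png

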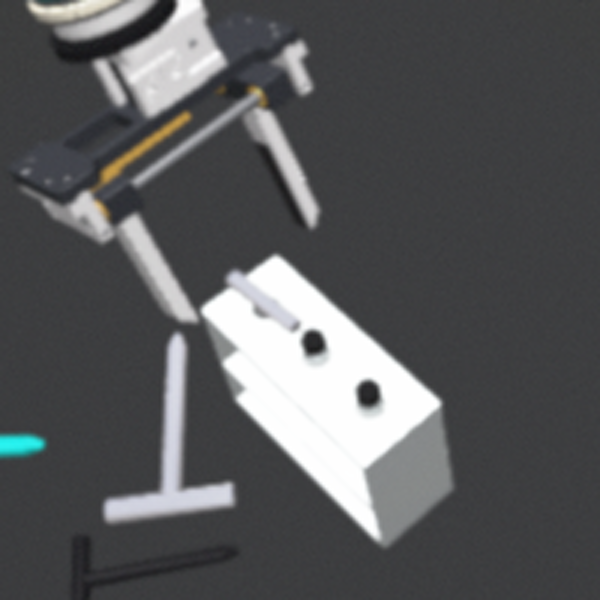

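The gripper is open over the handle at (262,300) in the crop. The free-standing look-alikes have toppled flat on the bench, clear of my path. I'll descend.

Emit:
move_arm:
  increments:
    - [-0.001, 0, 0.009, 0, -0.3, 0]
    - [-0.002, 0, 0.018, 0, -0.3, 0]
    - [-0.003, 0, 0.027, 0, -0.3, 0]
    - [-0.003, 0, 0.03, 0, -0.3, 0]
    - [-0.003, 0, 0.03, 0, -0.3, 0]
    - [-0.003, 0, 0.03, 0, -0.3, 0]

```text
time: 8.45
tool_pos: [0.4311, -0.3329, 0.2099]
ee_rot: [[0.939, 0.071, 0.338], [0.066, -0.998, 0.026], [0.339, -0.002, -0.941]]
ft_force: [0.5, -0.3, 0.1]
grip_width: 1.002
finger_force: 0.0
```

Run:
```python
from kin import *
s=robot.read_state();R=Rgrasp(20,4); T=np.array([.4665,-.331,.1195])
print(inc(T-.097*R[:,2],R),s['tool_pos'],s['ft_force'])
```

```text
[0.0024, 0.0006, 0.0001, -0.1441, 0.194, -0.0062] [ 0.43107324 -0.33289174  0.20989527] [ 0.46329823 -0.34820044  0.09629793]
```

Emit:
move_arm:
  increments:
    - [0.002, 0, -0.0005, 0, 0, 0]
    - [0.002, 0, -0.0005, 0, 0, 0]
    - [0.002, 0, -0.0005, 0, 0, 0]
    - [0.002, 0, -0.0005, 0, 0, 0]
    - [0.002, 0, -0.0005, 0, 0, 0]
    - [0.002, 0, -0.0005, 0, 0, 0]
    - [0.002, 0, -0.0005, 0, 0, 0]
    - [0.002, 0, -0.0005, 0, 0, 0]
    - [0.002, 0, -0.0005, 0, 0, 0]
    - [0.002, 0, -0.0005, 0, 0, 0]
  gripper: 1.0
  newtons: 50

```text
time: 9.45
tool_pos: [0.4328, -0.3327, 0.2112]
ee_rot: [[0.939, 0.071, 0.338], [0.066, -0.998, 0.026], [0.339, -0.002, -0.941]]
ft_force: [-0.5, -0.1, 0.0]
grip_width: 0.186
finger_force: 0.0
```

Emit:
move_arm:
  increments:
    - [0, 0, 0, 0, 0, 0]
    - [0, 0, 0, 0, 0, 0]
    - [0, 0, 0, 0, 0, 0]
    - [0, 0, 0, 0, 0, 0]

```text
time: 9.85
tool_pos: [0.4328, -0.3328, 0.2112]
ee_rot: [[0.938, 0.07, 0.338], [0.066, -0.998, 0.026], [0.339, -0.002, -0.941]]
ft_force: [-1.0, -0.3, -0.6]
grip_width: 0.108
finger_force: 50.0
```

Emit:
move_arm:
  increments:
    - [0.001, 0, -0.003, 0, 0, 0]
    - [0.002, 0, -0.006, 0, 0, 0]
    - [0.003, 0, -0.009, 0, 0, 0]
    - [0.003, 0, -0.009, 0, 0, 0]

```text
time: 10.25
tool_pos: [0.4327, -0.333, 0.2214]
ee_rot: [[0.938, 0.071, 0.339], [0.066, -0.998, 0.025], [0.34, -0.001, -0.941]]
ft_force: [-0.5, 0.0, -0.7]
grip_width: 0.113
finger_force: 50.0
```

Emit:
move_arm:
  increments:
    - [0.005, 0, -0.014, 0, 0, 0]
    - [0.01, 0, -0.028, 0, 0, 0]
    - [0.015, 0, -0.042, 0, 0, 0]
    - [0.02, 0, -0.056, 0, 0, 0]
    - [0.025, 0, -0.07, 0, 0, 0]
    - [0.03, 0, -0.084, 0, 0, 0]
    - [0.035, 0, -0.098, 0, 0, 0]
    - [0.04, 0, -0.111, 0, 0, 0]
    - [0.045, 0, -0.125, 0, 0, 0]
    - [0.047, 0, -0.13, 0, 0, 0]
    - [0.047, 0, -0.13, 0, 0, 0]
    - [0.047, 0, -0.13, 0, 0, 0]

```text
time: 11.45
tool_pos: [0.4326, -0.333, 0.3582]
ee_rot: [[0.939, 0.07, 0.337], [0.065, -0.998, 0.027], [0.338, -0.003, -0.941]]
ft_force: [-0.0, -0.4, -2.0]
grip_width: 0.111
finger_force: 50.0
```

Run:
```python
from kin import *
s=robot.read_state();print(s['tool_pos'],s['ft_force'],s['grip_width'],s['finger_force'])
p,d=grab('scene');a=p[120:320,90:290];cv2.imwrite('pics/g2.png',cv2.resize(a,(600,600),interpolation=cv2.INTER_CUBIC))
```

```text
[ 0.4325837  -0.33299918  0.35822818] [-0.01398939 -0.35782566 -2.00851289] 0.11128796803088661 49.99652802944183
```

View pics/g2.png

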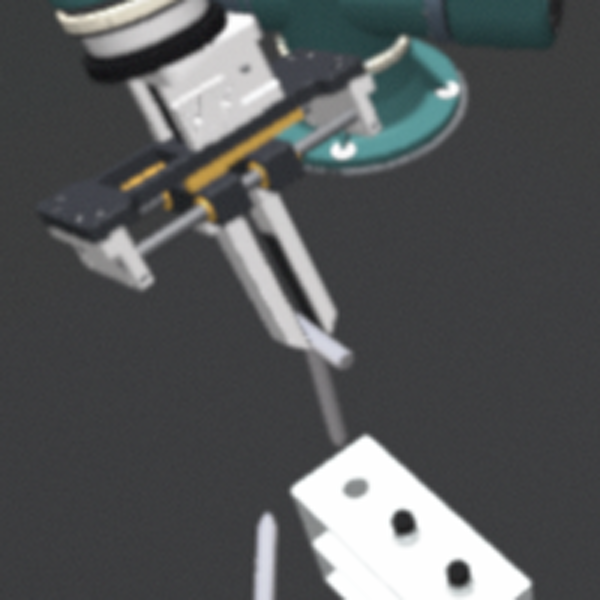

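The rod is held upright at the fingertips with its nose at (340,440), clear of the rack, and both tubes are still in place. Next I'll go to a pose above and beside the fork with the rod level.

```bash
cat >> kin.py <<'E'
Rg0=Rgrasp(20,4); HT=Rg0.T@(np.array([.464,-.331,.121])-np.array([.4328,-.3328,.2112]))
E
python3 - <<'E'
from kin import *
print('handle in tool',HT)
s=robot.read_state();R=Rins(20)
Hd=FORK-.165*by+.13*bz; p=Hd-R@HT; t=inc(p,R); print(p,t)
R0=Ro.from_matrix(s['ee_rot']); q=np.array(s['joints'])
for f in np.linspace(0,1,15):
    P=s['tool_pos']+R0.apply(np.array(t[:3])*f); RR=R0*Ro.from_rotvec(np.radians(t[3:])*f)
    k=ik(P,RR.as_matrix(),A,q); dq=k.x-q; q=k.x; nd=RR.as_matrix()@Rg0.T@np.array([0,0,-1.]); h=P+RR.apply(HT)
    print(round(f,2),k.cost<1e-6,np.round(q,2),'maxdq',abs(dq).max().round(2),'h',h.round(2),'nose',(h+.105*nd).round(2))
E
```

```text
handle in tool [-0.00148524  0.00038079  0.09544825]
[ 0.42455433 -0.11175106  0.29324956] [-0.0149, -0.2209, 0.0641, 47.8989, -61.2629, 102.4943]
0.0 True [-0.89 -0.06  1.44  0.28  1.56  0.64] maxdq 0.0 h [ 0.46 -0.33  0.27] nose [ 0.46 -0.33  0.16]
0.07 True [-0.86 -0.03  1.41  0.26  1.65  0.79] maxdq 0.16 h [ 0.46 -0.31  0.26] nose [ 0.45 -0.3   0.16]
0.14 True [-0.84 -0.    1.39  0.25  1.73  0.94] maxdq 0.15 h [ 0.45 -0.29  0.26] nose [ 0.43 -0.27  0.15]
0.21 True [-0.82  0.03  1.37  0.26  1.82  1.08] maxdq 0.14 h [ 0.44 -0.26  0.25] nose [ 0.42 -0.23  0.15]
0.29 True [-0.81  0.06  1.36  0.29  1.89  1.23] maxdq 0.14 h [ 0.44 -0.24  0.25] nose [ 0.41 -0.2   0.16]
0.36 True [-0.8   0.08  1.35  0.33  1.96  1.37] maxdq 0.14 h [ 0.43 -0.22  0.25] nose [ 0.4  -0.16  0.16]
0.43 True [-0.8   0.11  1.36  0.38  2.02  1.51] maxdq 0.14 h [ 0.43 -0.19  0.25] nose [ 0.4  -0.13  0.17]
0.5 True [-0.8   0.12  1.37  0.44  2.06  1.65] maxdq 0.14 h [ 0.43 -0.17  0.25] nose [ 0.4  -0.09  0.18]
0.57 True [-0.8   0.14  1.39  0.51  2.1   1.8 ] maxdq 0.15 h [ 0.42 -0.15  0.25] nose [ 0.4  -0.06  0.19]
0.64 True [-0.81  0.15  1.42  0.59  2.12  1.95] maxdq 0.15 h [ 0.42 -0.12  0.25] nose [ 0.4  -0.03  0.2 ]
0.71 True [-0.81  0.15  1.46  0.67  2.13  2.09] maxdq 0.14 h [ 0.43 -0.1   0.25] nose [ 0.41 -0.    0.21]
0.79 True [-0.82  0.15  1.51  0.75  2.13  2.23] maxdq 0.14 h [ 0.43 -0.08  0.25] nose [0.42 0.02 0.23]
0.86 True [-0.83  0.14  1.57  0.84  2.12  2.37] maxdq 0.14 h [ 0.43 -0.06  0.26] nose [0.43 0.04 0.24]
0.93 True [-0.84  0.13  1.63  0.92  2.1   2.5 ] maxdq 0.13 h [ 0.44 -0.04  0.26] nose [0.45 0.06 0.25]
1.0 False [-0.85  0.12  1.71  1.    2.07  2.57] maxdq 0.08 h [ 0.44 -0.02  0.26] nose [0.46 0.08 0.26]
```

Run:
```python
from kin import *
s=robot.read_state();R=Rins(20);R0=Ro.from_matrix(s['ee_rot']); q=np.array(s['joints'])
Hd=FORK-.160*by+.03*bz; p=Hd-R@HT; t=np.array(inc(p,R)); M=robot.read_state()['tool_pos']
rows=[]
for f in np.linspace(0,1,17)[1:]:
    RR=R0*Ro.from_rotvec(np.radians(t[3:])*f); P=s['tool_pos']+(p-s['tool_pos'])*f+np.array([0,0,.05*np.sin(np.pi*f)])
    k=ik(P,RR.as_matrix(),A,q); dq=k.x-q; q=k.x; nd=RR.as_matrix()@Rg0.T@np.array([0,0,-1.]); h=P+RR.apply(HT)
    print(k.cost<1e-6,q[5].round(2),abs(dq).max().round(2),'h',h.round(2),'nose',(h+.105*nd).round(2)); rows.append(np.r_[R0.inv().apply(P-s['tool_pos']).round(3),(t[3:]*f).round(1)].tolist())
print(rows)
```

```text
True 0.77 0.14 h [ 0.46 -0.31  0.27] nose [ 0.45 -0.3   0.16]
True 0.91 0.13 h [ 0.45 -0.29  0.26] nose [ 0.44 -0.27  0.16]
True 1.04 0.13 h [ 0.44 -0.27  0.26] nose [ 0.43 -0.24  0.16]
True 1.16 0.13 h [ 0.44 -0.25  0.26] nose [ 0.42 -0.21  0.17]
True 1.29 0.13 h [ 0.43 -0.23  0.26] nose [ 0.41 -0.18  0.17]
True 1.41 0.12 h [ 0.43 -0.21  0.26] nose [ 0.4  -0.15  0.17]
True 1.54 0.12 h [ 0.43 -0.19  0.25] nose [ 0.4  -0.12  0.18]
True 1.66 0.12 h [ 0.43 -0.17  0.25] nose [ 0.4  -0.09  0.18]
True 1.78 0.12 h [ 0.42 -0.15  0.24] nose [ 0.4  -0.06  0.18]
True 1.89 0.12 h [ 0.42 -0.13  0.23] nose [ 0.4  -0.04  0.18]
True 2.0 0.11 h [ 0.43 -0.11  0.22] nose [ 0.41 -0.01  0.18]
True 2.11 0.1 h [ 0.43 -0.09  0.21] nose [0.42 0.01 0.18]
True 2.2 0.1 h [ 0.43 -0.07  0.2 ] nose [0.42 0.03 0.18]
True 2.29 0.09 h [ 0.43 -0.05  0.19] nose [0.44 0.05 0.17]
True 2.37 0.08 h [ 0.44 -0.03  0.18] nose [0.45 0.07 0.17]
True 2.44 0.07 h [ 0.44 -0.02  0.16] nose [0.46 0.08 0.16]
[[0.0, -0.014, 0.001, 3.0, -3.8, 6.4], [0.001, -0.028, 0.002, 6.0, -7.7, 12.8], [0.0, -0.042, 0.004, 9.0, -11.5, 19.2], [0.0, -0.056, 0.006, 12.0, -15.3, 25.6], [-0.001, -0.071, 0.01, 15.0, -19.1, 32.0], [-0.002, -0.085, 0.016, 18.0, -23.0, 38.4], [-0.004, -0.099, 0.023, 21.0, -26.8, 44.8], [-0.007, -0.113, 0.032, 23.9, -30.6, 51.2], [-0.01, -0.127, 0.043, 26.9, -34.5, 57.7], [-0.014, -0.141, 0.056, 29.9, -38.3, 64.1], [-0.019, -0.155, 0.07, 32.9, -42.1, 70.5], [-0.024, -0.169, 0.086, 35.9, -45.9, 76.9], [-0.029, -0.183, 0.103, 38.9, -49.8, 83.3], [-0.035, -0.197, 0.121, 41.9, -53.6, 89.7], [-0.041, -0.211, 0.14, 44.9, -57.4, 96.1], [-0.047, -0.225, 0.159, 47.9, -61.3, 102.5]]
```

Emit:
move_arm:
  increments:
    - [0.0, -0.014, 0.001, 3.0, -3.8, 6.4]
    - [0.001, -0.028, 0.002, 6.0, -7.7, 12.8]
    - [0.0, -0.042, 0.004, 9.0, -11.5, 19.2]
    - [0.0, -0.056, 0.006, 12.0, -15.3, 25.6]
    - [-0.001, -0.071, 0.01, 15.0, -19.1, 32.0]
    - [-0.002, -0.085, 0.016, 18.0, -23.0, 38.4]
    - [-0.004, -0.099, 0.023, 21.0, -26.8, 44.8]
    - [-0.007, -0.113, 0.032, 23.9, -30.6, 51.2]
    - [-0.01, -0.127, 0.043, 26.9, -34.5, 57.7]
    - [-0.014, -0.141, 0.056, 29.9, -38.3, 64.1]
    - [-0.019, -0.155, 0.07, 32.9, -42.1, 70.5]
    - [-0.024, -0.169, 0.086, 35.9, -45.9, 76.9]
    - [-0.029, -0.183, 0.103, 38.9, -49.8, 83.3]
    - [-0.035, -0.197, 0.121, 41.9, -53.6, 89.7]
    - [-0.041, -0.211, 0.14, 44.9, -57.4, 96.1]
    - [-0.047, -0.225, 0.159, 47.9, -61.3, 102.5]
    - [-0.047, -0.225, 0.159, 47.9, -61.3, 102.5]
    - [-0.047, -0.225, 0.159, 47.9, -61.3, 102.5]
    - [-0.047, -0.225, 0.159, 47.9, -61.3, 102.5]
    - [-0.047, -0.225, 0.159, 47.9, -61.3, 102.5]

```text
time: 13.5
tool_pos: [0.4273, -0.1086, 0.1953]
ee_rot: [[-0.059, -0.982, 0.177], [-0.341, 0.187, 0.921], [-0.938, -0.006, -0.346]]
ft_force: [-0.4, 0.8, -0.8]
grip_width: 0.11
finger_force: 50.0
```

Run:
```python
from kin import *
s=robot.read_state();R=s['ee_rot']; h=s['tool_pos']+R@HT; nd=R@Rg0.T@np.array([0,0,-1.])
print(s['joints'],s['tool_pos'],s['grip_width'],'h',h,'nose',h+.105*nd,'nd',nd, 'local',[(h+k*nd-FORK)@np.c_[bx,by,bz] for k in(0,.105)])
for n in('scene','top'):
    c=robot.camera_info(n);T=np.linalg.inv(c['cam_to_world'])
    for X in(h,h+.105*nd): print(n,cv2.projectPoints((T[:3,:3]@X+T[:3,3])[None],np.zeros(3),np.zeros(3),np.array(c['mtx']),np.array(c['dist']))[0].ravel())
p,d=grab('scene');t,_=grab('top')
I=np.zeros((600,800,3),np.uint8);I[:,:500]=cv2.resize(p[120:240,290:390],(500,600),interpolation=cv2.INTER_CUBIC);I[:400,500:]=cv2.resize(t[220:300,235:295],(300,400),interpolation=cv2.INTER_CUBIC)
cv2.imwrite('pics/i1.png',I)
```

```text
[-0.84030601  0.23085314  1.78657474  0.92958997  1.9423417   2.44420089] [ 0.42733121 -0.10859428  0.19533458] 0.10981168082991395 h [ 0.44394602 -0.0200685   0.16371411] nose [0.46355196 0.08308392 0.16328393] nd [ 0.18672329  0.982404   -0.00409693] local [array([ 0.0022494 , -0.16150775,  0.03171411]), array([ 0.00217923, -0.05650866,  0.03128393])]
scene [307.06916174 184.92106685]
scene [342.93774292 168.01732887]
top [310.7324205 272.914335 ]
top [271.4884864  264.49722473]
```

View pics/i1.png

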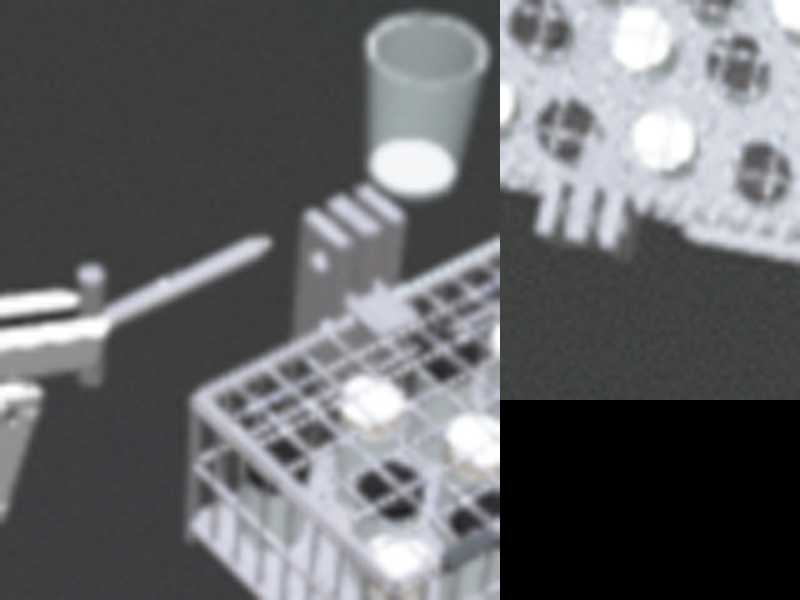

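The lid is shut with its eye between the ears. The rod is level, its nose at (344,168) and handle at (308,185), within about a pixel of prediction. I'll lower it to bore height with the nose just short of the ear.

```bash
cat >> kin.py <<'E'
def target(y,x=0.,z=0.,a=20):
    R=Rins(a); return inc(FORK+x*bx+y*by+z*bz-R@HT,R)
def status():
    s=robot.read_state();R=s['ee_rot'];h=s['tool_pos']+R@HT;nd=R@Rg0.T@np.array([0,0,-1.]);B=np.c_[bx,by,bz]
    print('handle local mm',(1000*(h-FORK)@B).round(1),'dir',(nd@B).round(4),'F local',(s['ft_force']@B).round(1),'M',(s['wrist_torque']@B).round(2),'w',s['grip_width'].round(3),'j6',s['joints'][5].round(3),'t',s['time']);return h,nd
def proj(n,X):
    c=robot.camera_info(n);T=np.linalg.inv(c['cam_to_world']);return cv2.projectPoints(np.atleast_2d(X)@T[:3,:3].T+T[:3,3],np.zeros(3),np.zeros(3),np.array(c['mtx']),np.array(c['dist']))[0].reshape(-1,2)
E
python3 - <<'E'
from kin import *
status(); print(target(-.140))
E
```

```text
Traceback (most recent call last):
  File "kin.py", line 44, in status
    print('handle local mm',(1000*(h-FORK)@B).round(1),'dir',(nd@B).round(4),'F local',(s['ft_force']@B).round(1),'M',(s['wrist_torque']@B).round(2),'w',s['grip_width'].round(3),'j6',s['joints'][5].round(3),'t',s['time']);return h,nd
                                                                                                                                                         ^^^^^^^^^^^^^^^^^^^^^
AttributeError: 'float' object has no attribute 'round'
```

```bash
sed -i "s/s\['grip_width'\].round(3)/round(s['grip_width'],3)/" kin.py
python3 - <<'E'
from kin import *
status(); print(target(-.140))
E
```

```text
handle local mm [   1.9 -161.2   31.4] dir [-5.0e-04  1.0e+00 -3.3e-03] F local [-0.2 -0.  -1.7] M [-0.49 -0.05 -0.01] w 0.111 j6 2.444 t 13.6
[0.0225, 0.002, 0.0308, -0.057, -0.1894, 0.2438]
```

Emit:
move_arm:
  increments:
    - [0.007, 0.001, 0.01, 0, -0.2, 0.2]
    - [0.015, 0.002, 0.02, 0, -0.2, 0.2]
    - [0.0225, 0.002, 0.031, 0, -0.2, 0.2]
    - [0.0225, 0.002, 0.031, 0, -0.2, 0.2]
    - [0.0225, 0.002, 0.031, 0, -0.2, 0.2]
    - [0.0225, 0.002, 0.031, 0, -0.2, 0.2]

```text
time: 14.2
tool_pos: [0.4287, -0.0863, 0.1623]
ee_rot: [[-0.066, -0.982, 0.177], [-0.333, 0.188, 0.924], [-0.941, 0.002, -0.34]]
ft_force: [0.8, 0.4, -0.5]
grip_width: 0.111
finger_force: 50.0
```

Run:
```python
from kin import *
h,nd=status()
p,d=grab('scene');t,dt=grab('top')
for n,im in(('scene',p),('top',t)):
    g=cv2.cvtColor(im,cv2.COLOR_BGR2GRAY).astype(np.float32)
    for k in(.03,.045,.06,.075,.09):
        X=h+k*nd; a,b=proj(n,[X,X+.01*nd]); u=(b-a)/np.linalg.norm(b-a); w=np.array([-u[1],u[0]])
        e=np.linalg.norm(proj(n,[X,X+[0,0,.01]])[1]-a)/10
        o=np.arange(-6,6.01,.25); acc=0
        for sh in np.arange(-2,2.1,.5):
            Q=(a+u*sh+o[:,None]*w).astype(np.float32); acc=acc+cv2.remap(g,Q[:,0].reshape(1,-1),Q[:,1].reshape(1,-1),cv2.INTER_LINEAR).ravel()/9
        ww=np.clip(acc-acc.min()-.4*(acc.max()-acc.min()),0,None)*(abs(o)<4.5); print(n,k,a.round(1),'perp dir',w.round(2),'offset px',((ww*o).sum()/ww.sum()).round(2),acc[::4].astype(int).tolist())
print('proj bore outer face px',proj('scene',FORK-.021*by),'seen ~ (353.6,172.2)')
cv2.imwrite('pics/i2.png',cv2.resize(p[140:200,310:380],(700,600),interpolation=cv2.INTER_CUBIC))
```

```text
handle local mm [  -0.7 -139.1   -0.8] dir [0.0011 1.     0.0026] F local [ 0.7  0.5 -0.5] M [-0.58 -0.03  0.03] w 0.111 j6 2.403 t 14.2
scene 0.03 [324.3 185.8] perp dir [0.44 0.9 ] offset px -0.14 [61, 61, 62, 78, 135, 191, 203, 176, 121, 76, 63, 61, 61]
scene 0.045 [329.3 183.4] perp dir [0.44 0.9 ] offset px -0.18 [61, 61, 62, 82, 139, 195, 206, 177, 120, 76, 62, 61, 61]
scene 0.06 [334.3 181. ] perp dir [0.44 0.9 ] offset px -0.23 [62, 61, 63, 85, 146, 198, 208, 177, 119, 75, 63, 61, 62]
scene 0.075 [339.1 178.6] perp dir [0.44 0.9 ] offset px -0.26 [62, 61, 63, 87, 150, 202, 209, 178, 120, 75, 63, 61, 61]
scene 0.09 [343.9 176.3] perp dir [0.44 0.9 ] offset px -0.29 [61, 62, 64, 90, 154, 203, 209, 177, 119, 75, 63, 64, 66]
top 0.03 [291.6 270.9] perp dir [ 0.21 -0.98] offset px 1.02 [65, 65, 67, 95, 157, 202, 210, 188, 173, 184, 190, 191, 198]
top 0.045 [286.1 269.7] perp dir [ 0.21 -0.98] offset px 0.99 [65, 63, 67, 99, 162, 206, 212, 187, 173, 187, 193, 198, 207]
top 0.06 [280.6 268.5] perp dir [ 0.21 -0.98] offset px 0.77 [65, 65, 69, 106, 168, 208, 211, 182, 161, 171, 186, 197, 208]
top 0.075 [275.1 267.3] perp dir [ 0.21 -0.98] offset px 0.86 [65, 64, 72, 111, 172, 211, 211, 181, 164, 182, 195, 203, 208]
top 0.09 [269.6 266.1] perp dir [ 0.21 -0.98] offset px 0.8 [65, 64, 73, 115, 175, 211, 209, 175, 158, 180, 197, 203, 209]
proj bore outer face px [[352.97214897 171.97150016]] seen ~ (353.6,172.2)
```

View pics/i2.png

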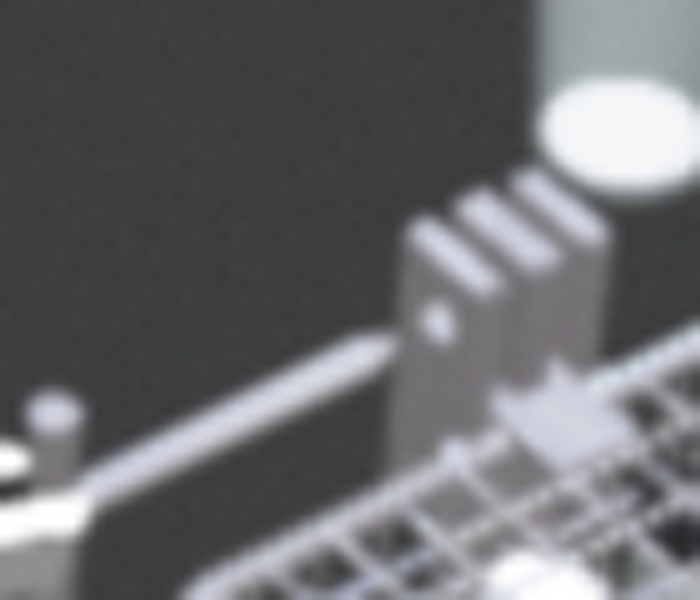

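The rod in the crop, from (85,480) to (395,340), extrapolates onto the bore at (438,323) to within about half a millimetre. I'll advance it in small steps.

Emit:
move_arm:
  increments:
    - [-0.0014, 0, 0.0038, 0, 0, 0]
    - [-0.0027, 0, 0.0075, 0, 0, 0]
    - [-0.0041, 0, 0.0113, 0, 0, 0]
    - [-0.0054, 0, 0.015, 0, 0, 0]
    - [-0.0068, 0, 0.0188, 0, 0, 0]
    - [-0.0068, 0, 0.0188, 0, 0, 0]

```text
time: 14.9
tool_pos: [0.4324, -0.066, 0.1623]
ee_rot: [[-0.065, -0.982, 0.176], [-0.333, 0.188, 0.924], [-0.941, 0.002, -0.339]]
ft_force: [0.6, 0.8, -1.3]
grip_width: 0.11
finger_force: 50.0
```

Run:
```python
from kin import *
status()
```

```text
handle local mm [  -0.8 -118.5   -0.7] dir [9.e-04 1.e+00 3.e-03] F local [ 0.4  0.9 -1.3] M [-0.37 -0.09 -0.09] w 0.11 j6 2.416 t 14.9
```

The nose is through the first ear with no resistance. Continuing.

Emit:
move_arm:
  increments:
    - [-0.0014, 0, 0.0038, 0, 0, 0]
    - [-0.0027, 0, 0.0075, 0, 0, 0]
    - [-0.0041, 0, 0.0113, 0, 0, 0]
    - [-0.0054, 0, 0.015, 0, 0, 0]
    - [-0.0054, 0, 0.015, 0, 0, 0]

```text
time: 15.4
tool_pos: [0.4353, -0.0503, 0.1622]
ee_rot: [[-0.066, -0.982, 0.176], [-0.333, 0.188, 0.924], [-0.941, 0.002, -0.339]]
ft_force: [0.5, 0.3, -0.5]
grip_width: 0.111
finger_force: 50.0
```

Run:
```python
from kin import *
status()
```

```text
handle local mm [  -0.9 -102.6   -0.8] dir [7.e-04 1.e+00 3.e-03] F local [ 0.4  0.4 -0.5] M [-0.28 -0.1  -0.23] w 0.111 j6 2.427 t 15.4
```

Emit:
move_arm:
  increments:
    - [-0.0014, 0, 0.0038, 0, 0, 0]
    - [-0.0027, 0, 0.0075, 0, 0, 0]
    - [-0.0041, 0, 0.0113, 0, 0, 0]
    - [-0.0054, 0, 0.015, 0, 0, 0]
    - [-0.0068, 0, 0.0188, 0, 0, 0]
    - [-0.0068, 0, 0.0188, 0, 0, 0]

```text
time: 16.0
tool_pos: [0.4391, -0.0307, 0.1622]
ee_rot: [[-0.066, -0.982, 0.176], [-0.333, 0.188, 0.924], [-0.941, 0.002, -0.339]]
ft_force: [0.9, 0.1, 0.9]
grip_width: 0.109
finger_force: 50.0
```

Run:
```python
from kin import *
status()
```

```text
handle local mm [ -0.9 -82.6  -0.8] dir [7.e-04 1.e+00 3.e-03] F local [0.8 0.2 0.9] M [-0.24 -0.12 -0.18] w 0.109 j6 2.442 t 16.0
```

Emit:
move_arm:
  increments:
    - [-0.0017, 0, 0.0047, 0, 0, 0]
    - [-0.0034, 0, 0.0094, 0, 0, 0]
    - [-0.0051, 0, 0.0141, 0, 0, 0]
    - [-0.0068, 0, 0.0188, 0, 0, 0]
    - [-0.0085, 0, 0.0235, 0, 0, 0]
    - [-0.0102, 0, 0.0282, 0, 0, 0]
    - [-0.0119, 0, 0.0329, 0, 0, 0]
    - [-0.0136, 0, 0.0376, 0, 0, 0]
    - [-0.0153, 0, 0.0423, 0, 0, 0]
    - [-0.0153, 0, 0.0423, 0, 0, 0]

```text
time: 17.0
tool_pos: [0.4476, 0.0136, 0.1626]
ee_rot: [[-0.065, -0.982, 0.176], [-0.332, 0.188, 0.924], [-0.941, 0.002, -0.338]]
ft_force: [-0.5, 0.8, 4.2]
grip_width: 0.109
finger_force: 50.0
```

Run:
```python
from kin import *
status()
```

```text
handle local mm [ -0.9 -37.4  -0.3] dir [5.0e-04 1.0e+00 3.9e-03] F local [-0.7  0.7  4.2] M [ 0.61 -0.03 -0.04] w 0.109 j6 2.475 t 17.0
```

Emit:
move_arm:
  increments:
    - [-0.0012, 0, 0.0017, 0, 0, 0]
    - [-0.0019, 0, 0.0036, 0, 0, 0]
    - [-0.0025, 0, 0.0055, 0, 0, 0]
    - [-0.0032, 0, 0.0074, 0, 0, 0]
    - [-0.0037, 0, 0.0088, 0, 0, 0]
    - [-0.0037, 0, 0.0088, 0, 0, 0]

```text
time: 17.6
tool_pos: [0.4493, 0.0226, 0.1629]
ee_rot: [[-0.066, -0.982, 0.176], [-0.332, 0.188, 0.924], [-0.941, 0.002, -0.339]]
ft_force: [-0.3, 0.6, 5.1]
grip_width: 0.111
finger_force: 50.0
```

Run:
```python
from kin import *
status()
```

```text
handle local mm [ -0.8 -28.3  -0.1] dir [8.0e-04 1.0e+00 3.6e-03] F local [-0.4  0.5  5.1] M [0.7  0.02 0.17] w 0.111 j6 2.483 t 17.6
```

Emit:
move_arm:
  increments:
    - [-0.0003, 0, 0.0009, 0, 0, 0]
    - [-0.0006, 0, 0.0018, 0, 0, 0]
    - [-0.0009, 0, 0.0025, 0, 0, 0]
    - [-0.0009, 0, 0.0025, 0, 0, 0]

```text
time: 18.0
tool_pos: [0.4498, 0.0239, 0.1632]
ee_rot: [[-0.065, -0.982, 0.176], [-0.334, 0.188, 0.924], [-0.94, 0.001, -0.341]]
ft_force: [-5.7, -9.3, 7.6]
grip_width: 0.113
finger_force: 50.0
```

Run:
```python
from kin import *
status()
```

```text
handle local mm [ -0.6 -27.    0.1] dir [6.0e-04 1.0e+00 1.6e-03] F local [ -3.9 -10.2   7.6] M [0.43 0.24 0.74] w 0.113 j6 2.485 t 18.0
```

Contact is at −27.0 mm with about 10 N along the rod, so the handle is against the ear. I'll release and withdraw.

Emit:
move_arm:
  increments:
    - [0, 0, 0, 0, 0, 0]
    - [0, 0, 0, 0, 0, 0]
    - [0, 0, 0, 0, 0, 0]
    - [0, 0, 0, 0, 0, 0]
    - [0, 0, 0, 0, 0, 0]
    - [0, 0, 0, 0, 0, 0]
  gripper: 0.6

```text
time: 18.6
tool_pos: [0.4498, 0.025, 0.1624]
ee_rot: [[-0.066, -0.982, 0.176], [-0.333, 0.188, 0.924], [-0.941, 0.002, -0.34]]
ft_force: [0.6, 0.2, 0.1]
grip_width: 0.4
finger_force: 0.0
```

Emit:
move_arm:
  increments:
    - [0, 0, -0.01, 0, 0, 0]
    - [0, 0, -0.03, 0, 0, 0]
    - [0, 0, -0.05, 0, 0, 0]
    - [0, 0, -0.08, 0, 0, 0]
    - [0, 0, -0.12, 0, 0, 0]
    - [0, 0, -0.16, 0, 0, 0]
    - [0, 0, -0.16, 0, 0, 0]

```text
time: 19.3
tool_pos: [0.4222, -0.1274, 0.2188]
ee_rot: [[-0.064, -0.981, 0.182], [-0.337, 0.193, 0.922], [-0.939, -0.002, -0.343]]
ft_force: [-0.2, 0.6, 0.7]
grip_width: 0.401
finger_force: 0.0
```

Run:
```python
from kin import *
status()
p,d=grab('scene')
print('expected handle ends/nose px',proj('scene',[FORK-.027*by+.032*bz,FORK-.027*by-.032*bz,FORK+.078*by]).round(1).tolist())
cv2.imwrite('pics/f1.png',cv2.resize(p[130:210,320:420],(750,600),interpolation=cv2.INTER_CUBIC))
```

```text
handle local mm [   1.2 -180.8   55.5] dir [ 6.e-03  1.e+00 -9.e-04] F local [-0.3  0.6  0.7] M [-0.36 -0.04  0.01] w 0.401 j6 2.476 t 19.3
expected handle ends/nose px [[352.0, 162.8], [350.3, 182.5], [382.8, 157.6]]
```

View pics/f1.png

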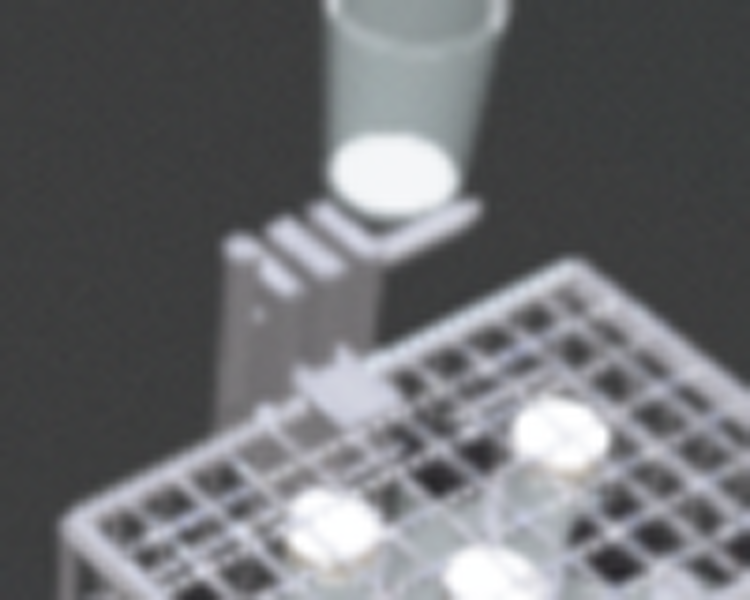

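The nose emerges at (383.7,157.7) and the handle's top is at (352,162.4), both within a pixel of where they should be with the rod fully home. The handle is against the ear and the lid is shut. Handing in.

```bash
python3 -c "
from cell import robot
print(robot.sign_off())"
```

```text
the job is handed in; nothing more can be done
None
```

The lid is shut and the T-handled rod is fully home through both ears and the lid's eye, released, with the arm clear; the tubes, jar and beaker were not touched, and the spare grey, turquoise and black T-rods toppled early on, apparently without contact from the arm.

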